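Load the bread warmer

TASK

Keep the piece of baguette warm: turn the lever of the bread warmer a quarter turn so that its swivel shutter is fully open, lay the piece of bread from the wooden board flat on the floor of the warmer's pocket, right way up, and turn the lever back so that the shutter is fully closed over it. Leave the sugar pot, the jam jar and the butter dish standing where they are.

Things in the scene. Friction and masses are not known exactly. Their poses are not given: they have to be found in the camera images.
- warmer: Fixed dark steel bread warmer, top 100 mm above the table. Origin on the table below the shutter's vertical pivot. In its own axes the box spans x -25 to 165 mm (x points roughly away from the robot), y -135 to 165 mm. Its top is solid but for one pocket, x 15 to 145, y -119 to -15 mm. The shutter sheet slides 2 mm above the top.
- pocket (a point): Centre of the pocket's flat floor, 36 mm above the table and 64 mm below the box's top; axes as the warmer's: 130 mm long along x, 104 mm wide along y.
- pivot (a point): Point on the shutter's vertical pivot axis at the lever's mid-height, 141 mm above the table; axes as the warmer's.
- lever_grip (a point): Point on the lever's centre line at mid-height, 95 mm from the pivot axis, 141 mm above the table. The lever: a straight level wooden bar 16 mm wide, 22 mm high, from the pivot boss (34 mm across, top 154 mm above the table) to 129 mm from the pivot; its underside is 30 mm above the warmer's top. Site y axis: along the lever, away from the pivot; z up.
- shutter (a joint): Angle (rad) of lever and shutter, one rigid piece: 0 = closed stop, 1.571 = open stop; grows anticlockwise seen from above; stays where left. Closed: lever along the warmer's +y, the 146 by 120 mm metal sheet, 4 mm thick, covers the pocket. Open: lever along the warmer's -x (towards the robot), sheet over the solid part of the top, pocket wholly free.
- bread: Piece of baguette with sesame, stiff crust, 110 mm long (its x), 52 mm wide (its y), 46 mm high (its z, up at the start), rounded edges, about 120 g; it lies on the board. Origin at the centre of its underside.
- bread_middle (a point): Middle of the piece of bread, 23 mm above its underside.
- board: Fixed wooden bread board, 190 by 130 mm and 12 mm thick, lying on the table; origin at the centre of its underside.
- sugar_pot: White round sugar pot with tongs standing in it, 96 mm across, 90 mm high (148 mm with the tongs), small handle 66 mm out along its x. Origin at the centre of its underside. Bystander.
- jam_jar: Closed jam jar, 68 mm across, 85 mm high. Origin at the centre of its underside. Bystander.
- butter_dish: Flat round white dish with a block of butter, 124 mm across, 36 mm high. Origin at the centre of its underside. Bystander.
Things that resemble listed ones, but are neither listed nor needed, are in the scene too. Leave any blue or green look-alike of the bread alone.

How it is judged (in metres and radians):
On the way, in this order (a step that is already met when the one before it is completed fails the run):
1. the shutter is fully open (joint above 1.45 rad) (value of joint shutter above 1.45 rad), for 0.2 s.
2. the bread lies flat in the pocket, let go and at rest (x of bread_middle in the frame of pocket between -0.065 and 0.065 m and y of bread_middle in the frame of pocket between -0.052 and 0.052 m and z of bread_middle in the frame of pocket below 0.034 m and angle between bread's own z axis and vertical below 0.25 rad and linear speed of bread below 0.03 m/s and contact force between the fingers and bread below 0.2 N), for 0.2 s.
At the end, for the whole second after the job is handed in: The bread lies in the pocket, right way up and level within 0.25 rad, its middle less than 34 mm above the pocket's floor and within the pocket's outline, at rest and released; the shutter is closed to within 0.08 rad of its stop (all of step 2 and value of joint shutter below 0.08 rad); the robot touches nothing.
It fails at once if the sugar pot is pushed more than 30 mm or tipped over (distance of sugar_pot from where it was at the start of the episode above 0.03 m or angle between sugar_pot's own z axis and vertical above 0.5 rad).
It fails at once if the jam jar is pushed more than 30 mm or tipped over (distance of jam_jar from where it was at the start of the episode above 0.03 m or angle between jam_jar's own z axis and vertical above 0.5 rad).
It fails at once if the butter dish is pushed more than 30 mm or tipped over (distance of butter_dish from where it was at the start of the episode above 0.03 m or angle between butter_dish's own z axis and vertical above 0.5 rad).
It also fails if it takes over 67 s, if anything falls off the work surface, if the arm or the gripper's body presses on something with over 40 N, if the wrist force passes 120 N, or if a joint passes its speed limit or range.

ROBOT

A 6-joint arm with a two-finger parallel gripper is mounted at the origin on the work surface. World frame = base frame: x ahead of the robot, y to its left, z up, the work surface at z = 0. Lengths are in mm, angles in rad, forces in N, time in s.
With the tool pointing down it reaches from about 350 to 975 mm from the base axis. Payload 7.1 kg.
Tool frame: the origin (TCP) lies at the very end of the fingers, on their centre line; the grasp point (between the pads) lies 19 mm behind it; z points along the fingers, y is the line along which they close (so a half turn about z gives the same grasp; the last joint's range is limited). The gripper opens to 88 mm and grips with 3 to 60 N. Pads are 20 mm wide; open, the fingers measure 115 mm over their backs; the gripper's body (75 mm by 178 mm) begins 61 mm behind the grasp point.
Start: joints at [-1.222, 0.423, 1.63, -0, 1.089, -0.019], TCP at [224.743, -583.177, 191.975] pointing down, gripper open.
Joint ranges: [-3, 3], [-0.9, 2.11], [0.09, 2.58], [-1.31, 4.45], [0.11, 2.69], [-2.54, 2.54]. Speed limits (rad/s): [2.39, 2.39, 3.01, 3.14, 3.14, 3.14].

INTERFACE

Orientations are given as a rotation vector (axis times angle).
In Python, from workcell import ctrl, optics gives the robot as it stands.
- The arm moves only by the shell command python3 -m jog 'ROWS'. ROWS is JSON, a list of rows, each a list of 7 numbers: the shift along the tool's x, y, z in units of 40 mm (1.0 is 40 mm), then the turn, a rotation vector about the tool's x, y, z in units of 6 degrees (1.0 is 6 degrees), then the opening, from 0 (shut) to 1 (fully open). A call has 1 to 20 rows; each row shifts and turns the commanded pose from where the row before left it, along the tool's axes as they then stand; what a row does not reach is not made up. A row lasts 1/10 s, in which the tool goes at most 50 mm and 8.59 degrees, less where a joint would pass 70% of its speed; a pose out of reach is approached as far as the arm can. A call is refused whole if a number of a shift passes 1 or a number of a turn 1, either way. A call with a gripper value outside its range is refused whole. The fingers move at their own pace and stop on an object; the grip force is fixed at half the most. Time passes only in rows, so rows that do not move let the fingers close. It gives the time, the measured TCP pose, the force, the opening and the grip force at its end, in the units of the state.
- ctrl.get_obs(): the state, without advancing time (a new reading comes with each control period).
- optics.get_image(name): name is "scene" or "side" or "wrist"; returns the picture (400x640x3 uint8, red, green, blue); there is no depth.
- optics.camera_model(name): a dict with "fov_y" (degrees; the focal length in pixels is half the picture's height over the tangent of half this angle, whatever the lens; pixels are square), "cx", "cy" (the principal point, pixels), "k1" (the pictures are not rectified: a ray, as slopes to the right and down, at radius r is drawn at 1 + k1 r^2 times it, then the intrinsics apply), "view" (4x4, takes a point from world to camera coordinates); the wrist camera has in their place "hand_eye" (4x4, takes a point from camera to tool coordinates, whose origin is the TCP and whose axes are the flange's). Camera axes: x right, y up, looking along -z (the intrinsics and any distortion apply to the point x, -y, -z); pixel columns grow to the right and rows downward; lengths in mm; the calibration is good to about 2 mm. A picture is of the moment at which its call begins: read the wrist's pose just before it. camera_model takes no time and is no camera call.
- ctrl.close_job(): hands the job in; it is judged then, once.
Trained networks look in the newest picture that a camera, given by its name, has taken for a name from the list of things; names that differ only in an ending like _2 or _b are one class to them, and where a whole thing is asked for, a point or a joint stands for the part that bears it (a point fixed in the world has none). Each returns a list of dicts, best first, with "conf" (0 to 1); they miss things now and then, are a little off and sometimes report something else, mostly with a low value. They report only what shows in the picture. A call takes as long as a camera call. They do not tell look-alikes from the thing itself.
- optics.masks_of(target, camera): "pixels" (400x640 bool, what is visible of it) and "extent" ([centre column, centre row, width, height] in pixels, round what is visible of it).
The state is a dict: "t": time; "qpos": joint angles; "qvel": joint speeds; "joint_torque": joint torques, N m; "ee_pos": TCP position; "orientation": TCP orientation; "ft_force": force on the tool from outside, world axes, zero at the start; "moment": the same for the moment, N m; "width": finger opening in mm; "grasp_force": force on a finger pad.
Only numpy, scipy, OpenCV 4.12 (cv2) and the standard library are available. Lean on these libraries where they do the work, as an engineer would, in place of code of your own. Each camera call takes 0.05 s, during which the arm holds its last target. There are 200 camera calls.

## Working session

There is one attempt and no reset: what is moved stays moved. The work goes in short steps, Python scripts to look and compute and a shell command to move; the robot and the scene stay as the last step left them, time stands still between calls to the robot, and variables do not carry over. Pictures are saved under pics/ and viewed, at most 10 in all, crops included, and the job is handed in when it is done.

```bash
ls; mkdir -p pics
cat > h.py <<'E'
import numpy as np, cv2
from scipy.spatial.transform import Rotation as R
from workcell import ctrl, optics
def model(c):
    m=optics.camera_model(c); f=200/np.tan(np.radians(m["fov_y"])/2)
    if "view" in m: T=np.linalg.inv(np.array(m["view"]))
    else:
        o=ctrl.get_obs(); W=np.eye(4); W[:3,:3]=R.from_rotvec(o["orientation"]).as_matrix(); W[:3,3]=o["ee_pos"]; T=W@np.array(m["hand_eye"])
    return m,f,T
def world(c,px,z,M=None):
    m,f,T=M or model(c); px=np.atleast_2d(px).astype(float)
    d=(px-[m["cx"],m["cy"]])/f; u=d.copy()
    for _ in range(20): u=d/(1+m["k1"]*(u**2).sum(1,keepdims=True))
    r=np.c_[u[:,0],-u[:,1],-np.ones(len(u))]@T[:3,:3].T
    return T[:3,3]+r*((z-T[2,3])/r[:,2])[:,None]
def pix(c,P,M=None):
    m,f,T=M or model(c); P=np.atleast_2d(P).astype(float)
    p=(P-T[:3,3])@T[:3,:3]; u=np.c_[p[:,0],-p[:,1]]/-p[:,2:]
    return u*(1+m["k1"]*(u**2).sum(1,keepdims=True))*f+[m["cx"],m["cy"]]
def save(img,n): cv2.imwrite("pics/"+n,img[:,:,::-1])
E
python3 - <<'E'
from h import *
a=optics.get_image("scene"); save(a,"scene.png")
for n in ["warmer","lever_grip","bread","board","sugar_pot","jam_jar","butter_dish"]:
    for d in optics.masks_of(n,"scene"): print(n,round(d["conf"],2),np.round(d["extent"]))
b=optics.get_image("side"); save(b,"side.png")
for n in ["warmer","lever_grip","bread","board"]:
    for d in optics.masks_of(n,"side"): print("side",n,round(d["conf"],2),np.round(d["extent"]))
for c in ["scene","side"]: print(np.round(model(c)[2],2))
print(ctrl.get_obs())
E
```

```text
pics
warmer 0.59 [398. 209.  94.  93.]
lever_grip 0.94 [398. 196.  53.  71.]
bread 0.91 [161. 329.  28.  47.]
bread 0.87 [211. 367.  64.  31.]
bread 0.72 [242. 283.  32.  38.]
bread 0.65 [292. 254.  29.  34.]
bread 0.57 [182. 260.  19.  34.]
board 0.86 [245. 297.  74.  65.]
board 0.48 [412. 175.  30.  15.]
sugar_pot 0.9 [372. 158.  21.  30.]
jam_jar 0.96 [343. 305.  25.  43.]
jam_jar 0.24 [394. 210.  93.  96.]
butter_dish 0.48 [412. 174.  28.  14.]
side warmer 0.56 [246. 222. 108.  99.]
side lever_grip 0.57 [257. 211.  53.  66.]
side bread 0.96 [407. 134.  27.  14.]
side bread 0.77 [455. 199.  16.  25.]
side bread 0.76 [355. 196.  26.  28.]
side bread 0.63 [397. 169.  26.  27.]
side board 0.87 [390. 177.  47.  48.]
side board 0.28 [254. 209.  58.  61.]
[[ 8.00000e-01 -3.70000e-01  4.70000e-01  1.00173e+03]
 [ 6.00000e-01  4.70000e-01 -6.50000e-01 -7.91090e+02]
 [ 2.00000e-02  8.10000e-01  5.90000e-01  7.80370e+02]
 [ 0.00000e+00  0.00000e+00  0.00000e+00  1.00000e+00]]
[[-7.10000e-01  5.40000e-01 -4.50000e-01 -1.64170e+02]
 [-7.00000e-01 -5.30000e-01  4.80000e-01  6.32750e+02]
 [ 2.00000e-02  6.50000e-01  7.60000e-01  1.20571e+03]
 [ 0.00000e+00  0.00000e+00  0.00000e+00  1.00000e+00]]
{'t': 0.65, 'qpos': array([-1.22196948e+00,  4.23072811e-01,  1.62991364e+00,  7.74310250e-06,
        1.08858142e+00, -1.90138337e-02]), 'qvel': array([-1.43266570e-03, -2.25013317e-03, -7.29755776e-05, -5.11941057e-04,
        1.57873520e-03, -3.10252659e-04]), 'joint_torque': array([ 1.31098119e-05, -5.44365335e+01, -2.73973095e+01,  6.44616829e-02,
        1.68234523e-02, -5.38334604e-06]), 'ee_pos': array([ 224.76370959, -583.16977512,  191.98668092]), 'orientation': array([3.08858553e+00, 5.74540962e-01, 1.70196990e-05]), 'ft_force': array([ 0.19544468, -0.24574431,  0.14983507]), 'moment': array([-0.02402307, -0.03890682,  0.05082658]), 'grasp_force': 0.0, 'width': 87.80349346501427}
```

View pics/scene.png

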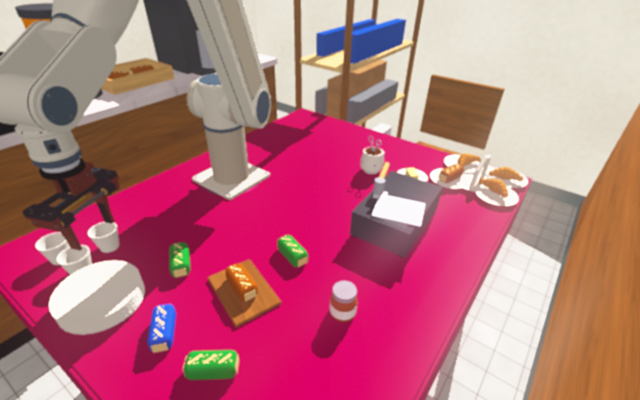

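Run:
```python
import cv2
a=cv2.imread("pics/scene.png")[230:390,130:370]
b=cv2.imread("pics/side.png")[110:290,180:480]
import numpy as np
a=cv2.resize(a,(800,533),interpolation=cv2.INTER_CUBIC);cv2.imwrite("pics/a.png",a)
cv2.imwrite("pics/b.png",cv2.resize(b,(800,480),interpolation=cv2.INTER_CUBIC))
```

```text
(no output)
```

View pics/a.png

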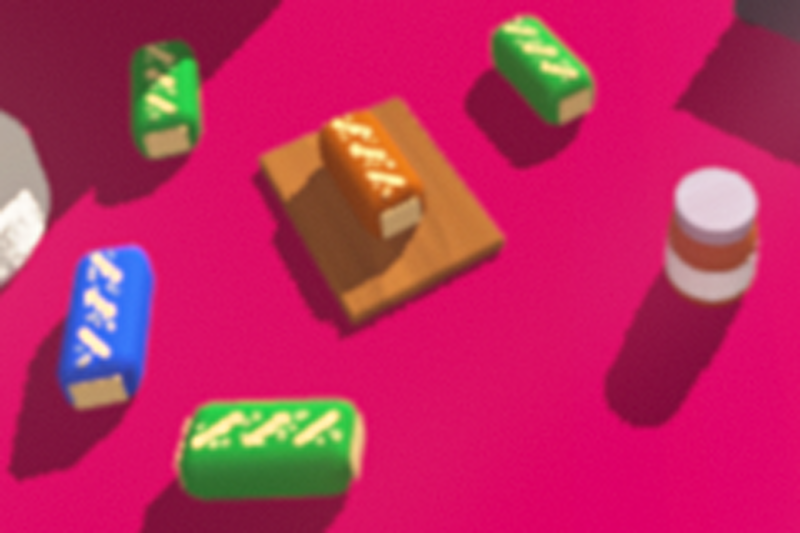

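View pics/b.png

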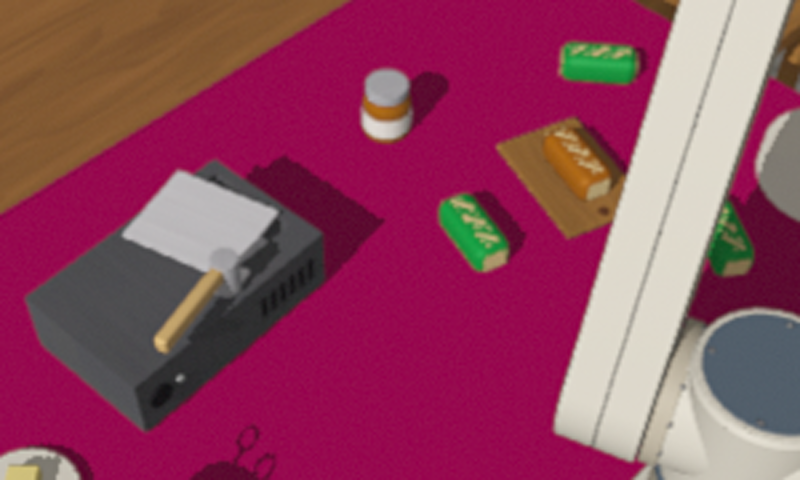

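The scene shows bread-like pieces at (182,260), (292,254) and (211,367), all green, (161,329), blue, and (242,283), brown crust on the wooden board. The brown one is the real bread, which the enlarged crop confirms. The shutter is closed, with the white sheet over the pocket and the lever pointing to the warmer's +y. Next I fit the poses from the masks.

```bash
cat > fit.py <<'E'
from h import *
from scipy.optimize import minimize
def box(p,xr,yr,zr):
    c,s=np.cos(p[2]),np.sin(p[2])
    q=np.array([[x,y,z] for x in xr for y in yr for z in zr],float)
    return np.c_[p[0]+c*q[:,0]-s*q[:,1],p[1]+s*q[:,0]+c*q[:,1],q[:,2]]
def sil(c,P,M):
    im=np.zeros((1600,2560),np.uint8); h=cv2.convexHull(((pix(c,P,M)+.5)*4).astype(np.int32))
    cv2.fillConvexPoly(im,h,1); return cv2.resize(im.astype(np.float32),(640,400),interpolation=cv2.INTER_AREA)
def fit(masks,p0,xr,yr,zr):
    Ms={c:model(c) for c in masks}
    def cost(p):
        t=0
        for c,m in masks.items():
            s=sil(c,box(p,xr,yr,zr),Ms[c]); t+=1-np.minimum(s,m).sum()/np.maximum(s,m).sum()
        return t/len(masks)
    best=None
    for a in p0[2]:
        r=minimize(cost,[p0[0],p0[1],a],method="Nelder-Mead",options=dict(initial_simplex=[[p0[0],p0[1],a],[p0[0]+30,p0[1],a],[p0[0],p0[1]+30,a],[p0[0],p0[1],a+.3]],xatol=.05,fatol=1e-5))
        if best is None or r.fun<best.fun: best=r
    return best
E
python3 - <<'E'
from fit import *
optics.get_image("scene");optics.get_image("side")
near=lambda L,u,v:min(L,key=lambda d:np.hypot(d["extent"][0]-u,d["extent"][1]-v))["pixels"].astype(np.float32)
g=lambda n,s,t:{"scene":near(optics.masks_of(n,"scene"),*s),"side":near(optics.masks_of(n,"side"),*t)}
br=g("bread",(242,283),(397,169))
p=world("scene",[[242,283]],35)[0]; q=world("side",[[397,169]],35)[0]; print("bread rough",p,q)
r=fit(br,[p[0],p[1],np.arange(0,3.1,.4)],(-55,55),(-26,26),(12,58)); print("bread",r.x,r.fun)
# warmer corners of the top, side picture
cr=np.array([[27,298],[215,160],[323,238],[147,388]])/2.6667+[180,110]
c=world("side",cr,100); print(c.round(1)); print(np.linalg.norm(c-np.roll(c,-1,0),axis=1))
hull=lambda m:cv2.fillConvexPoly(np.zeros((400,640),np.uint8),cv2.convexHull(np.argwhere(m>0)[:,::-1].astype(np.int32)),1).astype(np.float32)
w=g("warmer",(398,209),(246,222))
for n,m in w.items():
    im=optics.get_image(n); im[m>0]=im[m>0]//2+[0,127,0]; save(im,"m_"+n+".png")
ctr=c.mean(0)
r=fit(w,[ctr[0],ctr[1],np.arange(-.9,1,.3)],(-95,95),(-150,150),(0,100));print("warmer ctr",r.x,r.fun)
for n,s in [("sugar_pot",(372,158)),("jam_jar",(343,305)),("butter_dish",(412,174))]:
    L=optics.masks_of(n,"scene")
    if L: print(n,world("scene",[near(L,*s).nonzero()[1].mean(),near(L,*s).nonzero()[0].mean()],40))
L=optics.masks_of("lever_grip","side")
for d in L: print(d["conf"],d["extent"],d["pixels"].sum())
E
```

```text
bread rough [ 459.02119209 -377.90087373   35.        ] [ 454.10964784 -382.4533753    35.        ]
bread [ 450.81780672 -372.7692249     2.72825973] 0.2747272849082947
[[725.4 305.9 100. ]
 [744.5   9.1 100. ]
 [551.8   1.6 100. ]
 [529.8 285.1 100. ]]
[297.44276926 192.87847696 284.42202518 196.64479165]
warmer ctr [6.46520819e+02 1.51260632e+02 5.46275797e-02] 0.04848802089691162
sugar_pot [[391.81346565 425.7860783   40.        ]]
jam_jar [[ 707.24204756 -267.08543359   40.        ]]
butter_dish [[583.43250112 418.45260048  40.        ]]
0.86 [257.0, 209.1, 56.8, 64.3] 1602
```

```bash
cat > go.py <<'E'
import sys
from h import *
# go.py x y z yaw_of_tool_y_deg : shift (tool frame now, units) and tool turn needed (units)
o=ctrl.get_obs(); T=R.from_rotvec(o["orientation"]); x,y,z,a=map(float,sys.argv[1:5]); a=np.radians(a)
Y=np.array([np.cos(a),np.sin(a),0]); Z=np.array([0,0,-1.]); G=np.c_[np.cross(Y,Z),Y,Z]
d=T.inv().apply(np.array([x,y,z])-o["ee_pos"])/40; r=(T.inv()*R.from_matrix(G)).as_rotvec(degrees=True)/6
print("t",o["t"],"pos",o["ee_pos"].round(1),"shift",d.round(3),"turn",r.round(2),"rows>=",np.ceil(abs(d).max()),"q",o["qpos"].round(2),"F",o["ft_force"].round(1),"w",round(o["width"],1))
E
python3 go.py 400 -360 300 -49
```

```text
t 1.25 pos [ 224.7 -583.2  192. ] shift [ 6.094 -3.631 -2.7  ] turn [ 0.   -0.   -3.32] rows>= 7.0 q [-1.22  0.42  1.63  0.    1.09 -0.02] F [-0.3 -0.1 -1.4] w 88.1
```

```bash
python3 -m jog '[[0.76,-0.45,-0.34,0,0,0,1],[0.76,-0.45,-0.34,0,0,0,1],[0.76,-0.45,-0.34,0,0,0,1],[0.76,-0.45,-0.34,0,0,0,1],[0.76,-0.45,-0.34,0,0,0,1],[0.76,-0.45,-0.34,0,0,0,1],[0.76,-0.45,-0.34,0,0,0,1],[0.76,-0.45,-0.34,0,0,0,1],[0,0,0,0,0,-0.8,1],[0,0,0,0,0,-0.8,1],[0,0,0,0,0,-0.8,1],[0,0,0,0,0,-0.8,1],[0,0,0,0,0,0,1],[0,0,0,0,0,0,1]]'
python3 - <<'E'
from fit import *
M=model("wrist"); im=optics.get_image("wrist"); save(im,"w1.png")
L=optics.masks_of("bread","wrist")
for d in L:
    print(d["conf"],np.round(d["extent"]),world("wrist",d["extent"][:2],35,M), [im[d["pixels"]].mean(0).round()])
E
python3 go.py 572 227 220 3
```

```text
t: 2.65
ee_pos: [399.9, -361.3, 300.8]
orientation: [2.951, 1.078, 0.0]
ft_force: [-0.3, -0.4, 0.6]
width: 87.7
grasp_force: 0.0
0.92 [349. 143.  72.  60.] [[ 455.11573112 -374.92483344   35.        ]] [array([240., 178.,  82.])]
0.82 [416. 246.  66.  40.] [[ 399.71177613 -576.39204598   35.        ]] [array([102., 160., 244.])]
0.63 [260.  45.  76.  74.] [[ 475.91784685 -191.67593958   35.        ]] [array([104., 213., 121.])]
0.61 [487. 167.  51.  76.] [[ 566.27050154 -564.42326122   35.        ]] [array([105., 234., 124.])]
t 2.75 pos [ 399.9 -361.4  300.8] shift [12.778 -8.463  2.019] turn [ 0.   0.  -8.8] rows>= 13.0 q [-0.76  0.18  1.71 -0.    1.25  0.11] F [0.3 0.3 0. ] w 87.9
```

View pics/w1.png

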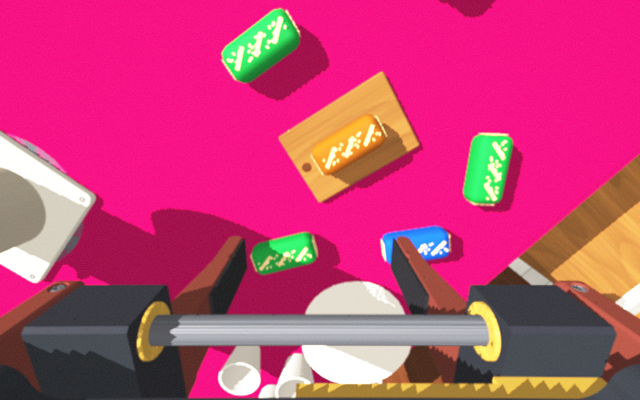

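The wrist view shows the brown bread on the board at (349,143), with the green and blue look-alikes well clear. Now to the lever.

```bash
python3 -m jog '[[0.8,-0.53,0,0,0,0,1],[0.8,-0.53,0.05,0,0,0,1],[0.8,-0.53,0.05,0,0,0,1],[0.8,-0.53,0.05,0,0,0,1],[0.8,-0.53,0.05,0,0,0,1],[0.8,-0.53,0.05,0,0,0,1],[0.8,-0.53,0.05,0,0,0,1],[0.8,-0.53,0.05,0,0,0,1],[0.8,-0.53,0.05,0,0,0,1],[0.8,-0.53,0.05,0,0,0,1],[0.8,-0.53,0.05,0,0,0,1],[0.8,-0.53,0.05,0,0,0,1],[0.6,-0.53,0,0,0,0,1],[0.6,-0.45,0,0,0,0,1],[0.4,-0.4,0,0,0,0,1],[0.2,-0.2,0,0,0,0,1]]'
python3 -m jog '[[0,0,0,0,0,-1,1],[0,0,0,0,0,-1,1],[0,0,0,0,0,-1,1],[0,0,0,0,0,-1,1],[0,0,0,0,0,-1,1],[0,0,0,0,0,-1,1],[0,0,0,0,0,-1,1],[0,0,0,0,0,-1,1],[0,0,0,0,0,-0.8,1],[0,0,0,0,0,0,1]]'
python3 - <<'E'
from h import *
M=model("wrist"); im=optics.get_image("wrist")
pv=np.array([577.4,132.5]); e=np.array([-.0546,.9985])
P=[[*(pv+e*r),z] for r,z in((0,154),(95,152),(129,152))]
uv=pix("wrist",P,M); print(uv.round())
for d in optics.masks_of("lever_grip","wrist"): print(d["conf"],np.round(d["extent"]))
for p in uv: cv2.drawMarker(im,tuple(int(v) for v in p.round()),(255,0,255),0,12,1)
save(im,"w2.png")
E
python3 go.py 572 227 125 3
```

```text
t: 4.35
ee_pos: [542.6, 177.4, 278.6]
orientation: [-2.949, -1.082, 0.0]
ft_force: [0.3, -0.0, -0.0]
width: 87.8
grasp_force: 0.0
t: 5.35
ee_pos: [542.4, 175.1, 278.8]
orientation: [2.162, 2.28, -0.0]
ft_force: [1.0, -0.1, 1.0]
width: 87.7
grasp_force: 0.0
[[348. 225.]
 [350. 141.]
 [351. 108.]]
0.65 [390. 205. 157. 184.]
0.58 [390. 376.  35.  11.]
t 5.45 pos [542.5 175.3 278.8] shift [1.254 0.803 3.844] turn [-0.    0.   -0.02] rows>= 4.0 q [ 0.29  0.25  1.67 -0.    1.22  0.24] F [-0.6 -0.   0.1] w 87.8
```

View pics/w2.png

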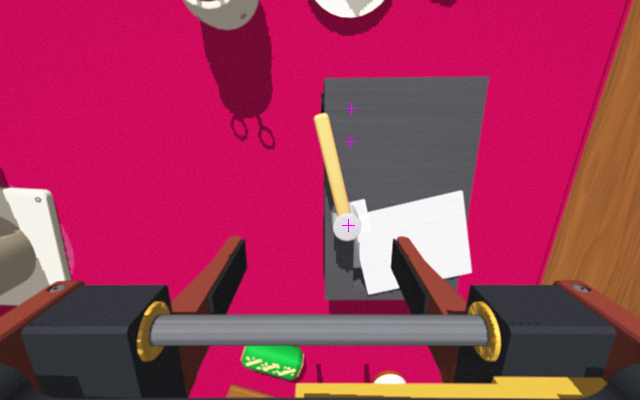

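The lever's boss sits exactly on the predicted pivot at (348,225). The shutter is already ajar, with the lever tip at (321,117). I'll measure the lever angle.

Run:
```python
from h import *
w=world("wrist",[[347,226],[321,117]],152); v=w[1]-w[0]; a=np.arctan2(v[1],v[0]); print(w.round(1),np.linalg.norm(v),np.degrees(a))
c=world("wrist",[[324,78],[488,77],[325,299]],100); print(c.round(1))
pv=np.array([577.4,132.5]); print("grip",pv+95*np.array([np.cos(a),np.sin(a)]))
```

```text
[[577.  131.2 152. ]
 [540.6 250.8 152. ]] 125.068329525983 106.92709824701515
[[542.3 293.2 100. ]
 [731.5 303.2 100. ]
 [560.3  -5.3 100. ]]
grip [549.74030449 223.3842189 ]
```

```bash
python3 go.py 549.3 222.3 190 17; python3 -m jog '[[0.6,0.05,0.5,0,0,-0.6,0.4],[0.55,0.05,0.5,0,0,-0.6,0.4],[0,0,0.6,0,0,-0.6,0.4],[0,0,0.6,0,0,-0.5,0.4],[0,0,0,0,0,0,0.4],[0,0,0,0,0,0,0.4]]'; python3 go.py 549.3 222.3 122 17
```

```text
t 5.45 pos [542.5 175.3 278.8] shift [1.165 0.23  2.219] turn [-0.    0.   -2.35] rows>= 3.0 q [ 0.29  0.25  1.67 -0.    1.22  0.24] F [-0.6 -0.   0.1] w 87.8
t: 6.05
ee_pos: [542.7, 221.7, 191.0]
orientation: [-1.875, -2.52, 0.001]
ft_force: [0.2, -0.2, 0.7]
width: 43.3
grasp_force: 0.0
t 6.05 pos [542.7 221.7 191. ] shift [-0.034  0.163  1.724] turn [-0.01  0.   -0.05] rows>= 2.0 q [ 0.37  0.37  1.72 -0.    1.06  0.08] F [ 0.2 -0.2  0.7] w 43.3
```

```bash
python3 -m jog '[[-0.03,0.16,0,0,0,0,0.4],[0,0,0.6,0,0,0,0.4],[0,0,0.6,0,0,0,0.4],[0,0,0.52,0,0,0,0.4],[0,0,0,0,0,0,0.4]]'; python3 -m jog '[[-0.013,-0.248,0,0,0,-1,0.4],[-0.013,-0.248,0,0,0,-1,0.4],[-0.013,-0.248,0,0,0,-1,0.4],[-0.013,-0.248,0,0,0,-1,0.4],[0,0,0,0,0,0,0.4]]';python3 go.py 482 136.5 122 93
```

```text
t: 6.55
ee_pos: [548.6, 222.1, 120.8]
orientation: [-1.872, -2.521, 0.003]
ft_force: [-0.2, -0.7, -0.5]
width: 35.4
grasp_force: 0.0
t: 7.05
ee_pos: [515.2, 203.4, 123.9]
orientation: [1.306, 2.856, 0.002]
ft_force: [0.3, -0.4, -0.5]
width: 35.0
grasp_force: 0.0
t 7.05 pos [515.2 203.4 123.9] shift [-0.722 -1.722  0.045] turn [ 0.01  0.02 -8.69] rows>= 2.0 q [ 0.35  0.41  1.84 -0.    0.89 -0.36] F [ 0.3 -0.4 -0.5] w 35.0
```

```bash
python3 -m jog '[[-0.013,-0.248,0,0,0,-1,0.4],[-0.013,-0.248,0,0,0,-1,0.4],[-0.013,-0.248,0,0,0,-1,0.4],[-0.013,-0.248,0,0,0,-1,0.4],[-0.013,-0.248,0,0,0,-1,0.4],[-0.013,-0.248,0,0,0,-1,0.4],[-0.013,-0.248,0,0,0,-1,0.4],[-0.013,-0.248,0,0,0,-1,0.4],[-0.01,-0.17,0,0,0,-0.7,0.4],[0,0,0,0,0,0,0.4]]';python3 go.py 482 126 122 93; python3 -m jog '[[0,-0.06,0,0,0,0,0.4],[0,-0.06,0,0,0,0,0.4],[0,-0.05,0,0,0,0,0.4],[0,-0.04,0,0,0,0,0.4],[0,0,0,0,0,0,0.4]]'
```

```text
t: 8.05
ee_pos: [483.7, 126.7, 123.3]
orientation: [-0.079, 3.138, 0.001]
ft_force: [0.4, -0.0, 0.3]
width: 35.4
grasp_force: 0.0
t 8.05 pos [483.7 126.7 123.3] shift [ 0.043 -0.014  0.032] turn [ 0.    0.02 -0.02] rows>= 1.0 q [ 0.23  0.34  1.96 -0.    0.84 -1.39] F [ 0.4 -0.   0.3] w 35.4
t: 8.55
ee_pos: [482.5, 118.4, 121.9]
orientation: [0.083, -3.14, 0.0]
ft_force: [-0.0, 0.7, -0.4]
width: 35.2
grasp_force: 0.0
```

```bash
python3 -m jog '[[0,-0.04,0,0,0,0,0.4],[0,-0.03,0,0,0,0,0.4],[0,-0.02,0,0,0,0,0.4],[0,0,0,0,0,0,0.4]]'; python3 -m jog '[[0,-0.03,0,0,0,0,0.4],[0,-0.03,0,0,0,0,0.4],[0,0,0,0,0,0,0.4]]'
```

```text
t: 8.95
ee_pos: [482.7, 114.8, 122.0]
orientation: [0.084, -3.14, -0.0]
ft_force: [-0.9, 0.2, -0.1]
width: 35.1
grasp_force: 0.0
t: 9.25
ee_pos: [482.8, 112.3, 122.0]
orientation: [0.084, -3.14, 0.0]
ft_force: [-0.2, 0.2, 0.4]
width: 35.0
grasp_force: 0.0
```

```bash
python3 -m jog '[[0,0,-0.6,0,0,0,0.4],[0,0,-0.9,0,0,0,0.4],[0,0,-1,0,0,0,0.4],[0,0,-1,0,0,0,0.4],[0,0,0,0,0,0,1],[0,0,0,0,0,0,1]]'
python3 - <<'E'
from h import *
im=optics.get_image("wrist"); save(im,"w3.png"); s=optics.get_image("side")[130:290,170:330]
s=cv2.resize(s,(400,400),interpolation=cv2.INTER_CUBIC); save(np.hstack([cv2.resize(im,(400,250)),s[75:325]]),"w3.png")
E
```

```text
t: 9.85
ee_pos: [483.2, 112.5, 262.7]
orientation: [-0.084, 3.138, 0.001]
ft_force: [-0.6, 0.7, -0.7]
width: 47.1
grasp_force: 0.0
```

View pics/w3.png

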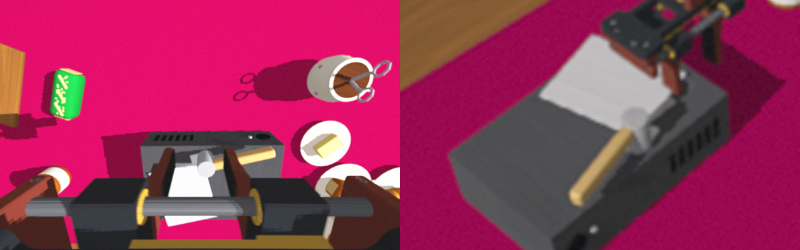

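Run:
```python
from h import *
def ang(c,px,z=152):
    w=world(c,px,z); v=(w[1]-w[0])[:2]; print(c,w.round(1),np.linalg.norm(v),np.degrees(np.arctan2(v[1],v[0])))
ang("wrist",np.array([[206,163],[275,154]])*1.6)
ang("side",np.array([[633-400,118+75],[577-400,203+75]])/2.5+[170,130])
ang("side",np.array([[226,258],[162,348]])/2.6667+[180,110])
```

```text
wrist [[561.1 129.  152. ]
 [536.6 250.8 152. ]] 124.27650146587735 101.36436600229013
side [[575.7 134.2 152. ]
 [524.3 260.3 152. ]] 136.152245141403 112.18379817587994
side [[573.7 129.7 152. ]
 [526.3 258.8 152. ]] 137.55805552084854 110.18066953938484
```

Run:
```python
from h import *
o=ctrl.get_obs(); T=R.from_rotvec(o["orientation"]); tcp=o["ee_pos"]
print(o["width"],tcp, np.round(optics.camera_model("wrist")["hand_eye"],3))
pv=np.array([577,131.5]);yaw=.055; Rw=R.from_rotvec([0,0,yaw]).as_matrix()[:2,:2]
top=[[*(pv+Rw@q),100] for q in [(-25,-135),(165,-135),(165,165),(-25,165)]]
tips=[tcp+T.apply([0,s*44,0]) for s in(-1,1)]
P=np.array(top+[[*pv,154]]+tips+[tcp])
cv=[]
for c in("wrist","side"):
    im=optics.get_image(c); uv=pix(c,P); print(c,uv.round())
    for p,col in zip(uv,[(0,255,255)]*5+[(255,255,0),(0,255,0),(255,255,255)]): cv2.drawMarker(im,tuple(int(v) for v in p.round()),col,0,10,1)
    cv.append(im)
save(np.hstack([cv2.resize(cv[0][100:400],(480,225)),cv2.resize(cv[1][120:270,170:370],(320,240))[:225]]) if 0 else np.vstack([cv[0][150:400],cv2.resize(cv[1][110:270,160:460],(640,341))]),"w4.png")
```

```text
55.65521754567793 [481.91457184 112.293602   260.77340214] [[-1.0000e-03  9.5400e-01  2.9900e-01  8.3170e+01]
 [ 1.0000e+00  1.0000e-03  0.0000e+00 -3.9000e-02]
 [ 0.0000e+00  2.9900e-01 -9.5400e-01 -1.9315e+02]
 [ 0.0000e+00  0.0000e+00  0.0000e+00  1.0000e+00]]
wrist [[225. 236.]
 [237. 354.]
 [440. 354.]
 [457. 235.]
 [331. 275.]
 [256. 234.]
 [381. 234.]
 [319. 234.]]
side [[301. 197.]
 [260. 169.]
 [189. 220.]
 [230. 255.]
 [264. 206.]
 [299. 188.]
 [276. 205.]
 [288. 196.]]
```

View pics/w4.png

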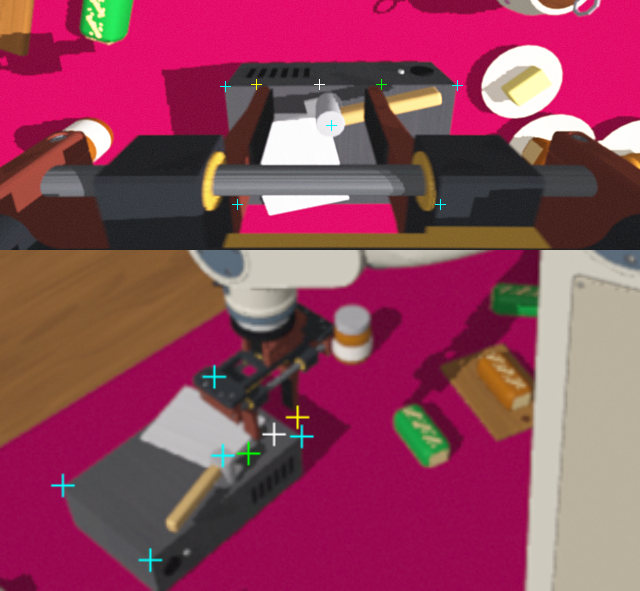

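```bash
cat > lev.py <<'E'
from fit import *
pv=np.array([577,131.5])
def lever(c,im=None):
    if im is None: im=optics.get_image(c)
    M=model(c); h=cv2.cvtColor(im,cv2.COLOR_RGB2HSV).astype(int)
    b=((h[...,0]>10)&(h[...,0]<28)&(h[...,1]>70)&(h[...,1]<190)&(h[...,2]>120)).astype(np.float32)
    s=[]
    A=np.arange(80,200,1.)
    for a in A:
        P=box([*pv,np.radians(a)],(20,129),(-8,8),(130,152)); m=sil(c,P,M); s.append((m*b).sum()/m.sum())
    i=int(np.argmax(s)); return A[i]-93.15,round(s[i],2)
if __name__=="__main__":
    for c in("scene","side"): print(c,lever(c))
E
python3 - <<'E'
from lev import *
for c in("scene","side"): print(lever(c,cv2.imread(f"pics/{c}.png")[:,:,::-1]),lever(c))
E
python3 go.py 549.3 222.3 190 17
```

```text
(np.float64(14.849999999999994), np.float32(0.57)) (np.float64(14.849999999999994), np.float32(0.57))
(np.float64(13.849999999999994), np.float32(0.67)) (np.float64(13.849999999999994), np.float32(0.68))
t 10.15 pos [482.1 112.3 260.7] shift [-1.828  2.656  1.762] turn [-0.02 -0.02 12.68] rows>= 3.0 q [ 0.2   0.15  1.84  0.    1.15 -1.42] F [-0.2  0.  -0.4] w 71.9
```

```bash
python3 -m jog '[[-0.6,0.88,0.3,0,0,1,0.4],[-0.5,0.94,0.3,0,0,1,0.4],[0,0,0.4,0,0,1,0.4],[0,0,0.4,0,0,1,0.4],[0,0,0.3,0,0,1,0.4],[0,0,0,0,0,1,0.4],[0,0,0,0,0,1,0.4],[0,0,0,0,0,1,0.4],[0,0,0,0,0,1,0.4],[0,0,0,0,0,1,0.4],[0,0,0,0,0,1,0.4],[0,0,0,0,0,1,0.4],[0,0,0,0,0,0.7,0.4],[0,0,0,0,0,0,0.4]]'; python3 go.py 548.4 222.1 121 17.5
```

```text
t: 11.55
ee_pos: [526.4, 185.3, 193.2]
orientation: [-1.872, -2.522, 0.002]
ft_force: [0.2, 0.4, -0.6]
width: 35.1
grasp_force: 0.0
t 11.55 pos [526.4 185.3 193.2] shift [0.722 0.795 1.803] turn [-0.01  0.   -0.11] rows>= 2.0 q [ 0.32  0.32  1.78 -0.    1.04  0.02] F [ 0.2  0.4 -0.6] w 35.1
```

```bash
python3 -m jog '[[0.36,0.4,0,0,0,-0.1,0.4],[0.36,0.395,0,0,0,0,0.4],[0,0,0.6,0,0,0,0.4],[0,0,0.6,0,0,0,0.4],[0,0,0.6,0,0,0,0.4],[0,0,0,0,0,0,0.4],[0,0,0,0,0,0,0],[0,0,0,0,0,0,0],[0,0,0,0,0,0,0],[0,0,0,0,0,0,0]]'; python3 lev.py
python3 - <<'E'
from h import *
a=optics.get_image("side")[110:290,160:400]; b=optics.get_image("wrist")
save(np.hstack([cv2.resize(b,(400,250)),cv2.resize(a,(400,300),interpolation=cv2.INTER_CUBIC)[:250]]),"w5.png")
E
```

```text
t: 12.55
ee_pos: [549.3, 222.6, 123.1]
orientation: [1.857, 2.533, 0.002]
ft_force: [0.2, 0.2, -0.3]
width: 6.5
grasp_force: 0.0
scene (np.float64(15.849999999999994), np.float32(0.48))
side (np.float64(13.849999999999994), np.float32(0.23))
```

View pics/w5.png

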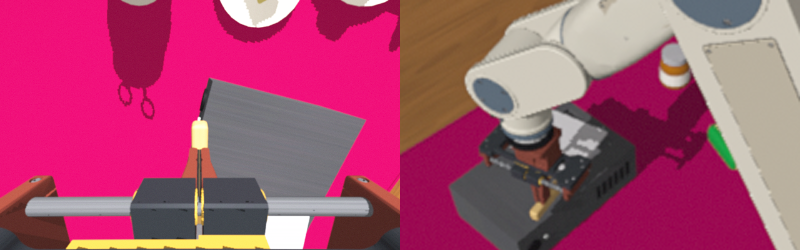

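```bash
python3 -m jog '[[0,0,0,0,0,0,0],[0,0,0,0,0,0,0],[0,0,0,0,0,0,0]]'
python3 - <<'E'
from h import *
o=ctrl.get_obs(); T=R.from_rotvec(o["orientation"]); print(o["ee_pos"],o["width"],o["grasp_force"])
M=model("wrist"); print("lever tip top/bot, tcp, grasp pt",pix("wrist",[[577-129*.3,131.5+129*.954,z] for z in(152,130)]+[o["ee_pos"],o["ee_pos"]+[0,0,19]],M).round())
print("scene",pix("scene",[o["ee_pos"]]).round(),"side",pix("side",[o["ee_pos"]]).round())
b=optics.get_image("wrist")[170:400,220:420]; a=optics.get_image("scene")[130:260,330:460]
save(np.hstack([cv2.resize(b,(435,500)),cv2.resize(a,(365,365),interpolation=cv2.INTER_CUBIC).copy() if 0 else cv2.resize(a,(365,500),interpolation=cv2.INTER_CUBIC)]),"w6.png")
E
```

```text
t: 13.05
ee_pos: [548.7, 222.3, 121.9]
orientation: [-1.858, -2.533, 0.0]
ft_force: [0.3, 0.1, 0.5]
width: 0.4
grasp_force: 0.0
[548.65022419 222.31819153 121.94980332] 0.43011867135045856 0.0
lever tip top/bot, tcp, grasp pt [[319. 199.]
 [319. 189.]
 [320. 233.]
 [320. 245.]]
scene [[384. 173.]] side [[247. 235.]]
```

View pics/w6.png

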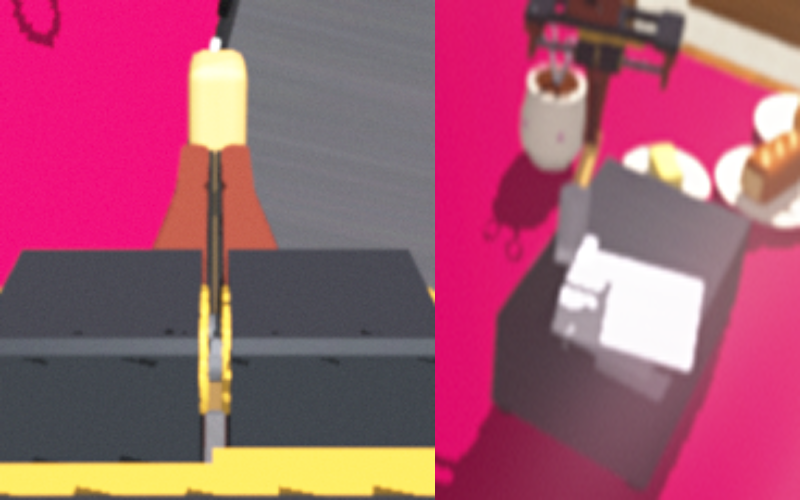

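The fingers shut to 0.4 mm with the lever apparently at the same place. Either they are just above it or the reported height is off. I'll feel downward gently.

```bash
python3 - <<'E'
from h import *
o=ctrl.get_obs(); T=R.from_rotvec(o["orientation"]); M=model("wrist")
for b in (0,10,20,30,40): print(b,pix("wrist",[o["ee_pos"]+T.apply([10,s*9,-b]) for s in(-1,1)],M).round(0).tolist())
E
python3 -m jog '[[0,0,0.05,0,0,0,0],[0,0,0.05,0,0,0,0],[0,0,0,0,0,0,0]]'; python3 -m jog '[[0,0,0.05,0,0,0,0],[0,0,0.05,0,0,0,0],[0,0,0,0,0,0,0]]';python3 -m jog '[[0,0,0.05,0,0,0,0],[0,0,0.05,0,0,0,0],[0,0,0,0,0,0,0]]'
```

```text
0 [[307.0, 220.0], [332.0, 220.0]]
10 [[306.0, 225.0], [333.0, 225.0]]
20 [[305.0, 231.0], [334.0, 231.0]]
30 [[305.0, 237.0], [335.0, 237.0]]
40 [[304.0, 244.0], [336.0, 244.0]]
t: 13.45
ee_pos: [551.9, 223.4, 121.5]
orientation: [1.856, 2.53, 0.009]
ft_force: [-1.0, -1.0, 20.3]
width: 0.3
grasp_force: 10.1
t: 13.75
ee_pos: [555.3, 224.5, 121.3]
orientation: [1.854, 2.526, 0.019]
ft_force: [-1.6, -1.6, 40.9]
width: 0.3
grasp_force: 20.4
t: 14.05
ee_pos: [558.7, 225.6, 121.1]
orientation: [1.851, 2.522, 0.03]
ft_force: [-1.1, -3.9, 62.0]
width: 0.5
grasp_force: 30.7
```

The fingertips are resting on the lever's top (152 mm) while the reported TCP is at about 121.5. So the real fingertips end about 30 mm behind the reported TCP, and I must work 30 mm lower by the readout. Lifting off, opening, and going down to reported z of about 93.

```bash
python3 -m jog '[[0,0,-0.3,0,0,0,0],[0,0,-0.3,0,0,0,0],[0,0,0,0,0,0,0.4],[0,0,0,0,0,0,0.4],[0,0,0,0,0,0,0.4],[0,0,0,0,0,0,0.4],[0,0,0,0,0,0,0.4],[0,0,0,0,0,0,0.4]]'; python3 go.py 548.4 222.1 92 17.5; python3 lev.py
```

```text
t: 14.85
ee_pos: [548.5, 222.3, 133.5]
orientation: [-1.858, -2.533, 0.001]
ft_force: [0.1, -0.9, -0.2]
width: 34.9
grasp_force: 0.0
t 14.85 pos [548.5 222.3 133.5] shift [-0.003 -0.002  1.038] turn [-0.01  0.   -0.  ] rows>= 2.0 q [0.36 0.45 1.75 0.   0.95 0.06] F [ 0.1 -0.9 -0.2] w 34.9
scene (np.float64(9.849999999999994), np.float32(0.6))
side (np.float64(7.849999999999994), np.float32(0.36))
```

```bash
python3 -m jog '[[0,0.17,0,0,0,0.7,0.5],[0,0,0.4,0,0,0,0.5],[0,0,0.3,0,0,0,0.5],[0,0,0.3,0,0,0,0.5],[0,0,0,0,0,0,0.5]]'; python3 lev.py
```

```text
t: 15.45
ee_pos: [553.7, 223.8, 91.9]
orientation: [-1.948, -2.462, 0.005]
ft_force: [-0.1, 0.1, 0.2]
width: 43.7
grasp_force: 0.0
scene (np.float64(9.849999999999994), np.float32(0.63))
side (np.float64(7.849999999999994), np.float32(0.25))
```

```bash
python3 -m jog '[[-0.013,-0.248,0,0,0,-1,0.5],[-0.013,-0.248,0,0,0,-1,0.5],[-0.013,-0.248,0,0,0,-1,0.5],[-0.013,-0.248,0,0,0,-1,0.5],[-0.013,-0.248,0,0,0,-1,0.5],[0,0,0,0,0,0,0.5]]'; python3 lev.py;python3 go.py 482 126 92 93
```

```text
t: 16.15
ee_pos: [511.4, 200.7, 94.6]
orientation: [1.245, 2.884, 0.0]
ft_force: [-0.3, -1.2, 0.5]
width: 44.1
grasp_force: 0.0
scene (np.float64(32.849999999999994), np.float32(0.65))
side (np.float64(31.849999999999994), np.float32(0.43))
t 16.25 pos [512.5 201.3  94.6] shift [-0.854 -1.843  0.063] turn [ 0.01  0.01 -8.32] rows>= 2.0 q [ 0.35  0.45  1.86  0.    0.83 -0.4 ] F [-1.3 -0.1  0.1] w 43.7
```

```bash
python3 -m jog '[[-0.013,-0.248,0,0,0,-1,0.5],[-0.013,-0.248,0,0,0,-1,0.5],[-0.013,-0.248,0,0,0,-1,0.5],[-0.013,-0.248,0,0,0,-1,0.5],[-0.013,-0.248,0,0,0,-1,0.5],[-0.013,-0.248,0,0,0,-1,0.5],[-0.013,-0.248,0,0,0,-1,0.5],[-0.013,-0.248,0,0,0,-1,0.5],[0,-0.15,0,0,0,-0.3,0.5],[0,-0.1,0,0,0,0,0.5],[0,-0.06,0,0,0,0,0.5],[0,0,0,0,0,0,0.5]]'; python3 lev.py;python3 go.py 482 112 92 93
```

```text
t: 17.45
ee_pos: [483.0, 117.4, 94.1]
orientation: [-0.082, 3.14, -0.0]
ft_force: [0.0, 0.3, -0.1]
width: 44.0
grasp_force: 0.0
scene (np.float64(82.85), np.float32(0.6))
side (np.float64(85.85), np.float32(0.25))
t 17.55 pos [482.9 117.6  94.1] shift [ 0.031 -0.138  0.052] turn [-0.    0.01  0.  ] rows>= 1.0 q [ 0.22  0.39  1.98 -0.    0.78 -1.41] F [-0.   0.3  0.1] w 43.4
```

```bash
python3 -m jog '[[0,-0.06,0,0,0,0,0.5],[0,-0.06,0,0,0,0,0.5],[0,-0.04,0,0,0,0,0.5],[0,0,0,0,0,0,0.5]]';python3 -m jog '[[0,-0.03,0,0,0,0,0.5],[0,-0.03,0,0,0,0,0.5],[0,0,0,0,0,0,0.5]]'
```

```text
t: 17.95
ee_pos: [482.9, 110.9, 94.0]
orientation: [-0.084, 3.14, -0.0]
ft_force: [-1.0, 0.4, -0.5]
width: 44.1
grasp_force: 0.0
t: 18.25
ee_pos: [482.9, 110.4, 93.9]
orientation: [-0.083, 3.14, 0.004]
ft_force: [-1.2, 12.0, -2.1]
width: 44.3
grasp_force: 6.2
```

Stop contact at 12 N, so the shutter is fully open. Backing off, rising, and going to the bread.

```bash
python3 -m jog '[[0,0.2,0,0,0,0,0.5],[0,0.12,0,0,0,0,0.5],[0,0,-0.6,0,0,0,0.5],[0,0,-1,0,0,0,0.5],[0,0,-1,0,0,0,1],[0,0,-1,0,0,0,1],[0,0,-1,0,0,0,1],[0,0,0,0,0,0,1]]'; python3 lev.py; python3 go.py 400 -360 260 -49
```

```text
t: 19.05
ee_pos: [485.6, 122.2, 283.6]
orientation: [-0.084, 3.13, 0.002]
ft_force: [0.0, -0.2, 0.8]
width: 72.6
grasp_force: 0.0
scene (np.float64(89.85), np.float32(0.76))
side (np.float64(88.85), np.float32(0.86))
t 19.15 pos [482.7 121.6 278.7] shift [  2.712 -11.911   0.461] turn [3.000e-02 1.000e-02 2.368e+01] rows>= 12.0 q [ 0.22  0.13  1.82 -0.    1.19 -1.4 ] F [-0.2 -0.9 -0.5] w 80.5
```

```bash
python3 -m jog '[[0.23,-1,0,0,0,0.8,1],[0.23,-1,0,0,0,0.8,1],[0.23,-1,0,0,0,0.8,1],[0.23,-1,0,0,0,0.8,1],[0.23,-1,0,0,0,0.8,1],[0.23,-1,0,0,0,0.4,1],[0,-1,0,0,0,0,1],[0,-1,0,0,0,0,1],[0,-1,0,0,0,0,1],[0,-1,0,0,0,0,1],[0,-1,0,0,0,0,1],[0,-0.6,0,0,0,0,1],[0,0,0,0,0,0,1]]'; python3 go.py 408 -373 250 66
```

```text
t: 20.45
ee_pos: [301.1, -311.7, 276.2]
orientation: [-0.64, -3.073, -0.002]
ft_force: [-0.4, -0.4, 0.5]
width: 87.6
grasp_force: 0.0
t 20.45 pos [ 301.1 -311.7  276.2] shift [-3.064 -0.338  0.646] turn [ 0.01 -0.03  0.08] rows>= 4.0 q [-0.83  0.03  1.94 -0.    1.18 -1.99] F [-0.4 -0.4  0.5] w 87.6
```

```bash
python3 -m jog '[[-0.77,-0.09,0.16,0,0,0,1],[-0.77,-0.09,0.16,0,0,0,1],[-0.77,-0.09,0.16,0,0,0,1],[-0.76,-0.07,0.16,0,0,0,1],[0,0,0,0,0,0,1],[0,0,0,0,0,0,1]]'
python3 - <<'E'
from fit import *
M=model("wrist"); im=optics.get_image("wrist")
for n in("bread","board"):
  for d in optics.masks_of(n,"wrist"):
    m=d["pixels"]; print(n,d["conf"],np.round(d["extent"]),im[m].mean(0).round(),world("wrist",d["extent"][:2],35,M).round(1))
    if n=="bread" and (im[m].mean(0)[0]>im[m].mean(0)[1]+30):
        p=world("wrist",d["extent"][:2],35,M)[0]
        for sh in(0,3): 
            r=fit({"wrist":m.astype(np.float32)},[p[0],p[1],np.arange(0,3.1,.4)],(-55+sh,55-sh),(-26+sh/2,26-sh/2),(12+sh,58-sh)); print("fit",r.x.round(3),np.degrees(r.x[2]).round(1),r.fun.round(3))
    if n=="board":
        (c,wh,a)=cv2.minAreaRect(world("wrist",np.argwhere(m)[:,::-1],12,M)[:,:2].astype(np.float32)); print(c,wh,a)
E
python3 go.py 450 -373 120 66
```

```text
t: 21.05
ee_pos: [409.9, -369.8, 250.6]
orientation: [-0.633, -3.074, -0.003]
ft_force: [0.1, 1.0, -0.7]
width: 87.8
grasp_force: 0.0
bread 0.95 [233.  63.  54.  95.] [ 79. 176.  87.] [[ 239.1 -412.7   35. ]]
bread 0.88 [326. 197.  37.  78.] [235. 168.  78.] [[ 446.5 -373.6   35. ]]
fit [ 4.52191e+02 -3.75951e+02 -3.18000e-01] -18.2 0.137
fit [ 4.50661e+02 -3.75242e+02 -3.25000e-01] -18.6 0.065
bread 0.83 [453. 163.  47.  82.] [ 96. 197. 104.] [[ 471.7 -193.3   35. ]]
bread 0.76 [254. 300.  57.  34.] [ 82. 236. 116.] [[ 559.8 -546.3   35. ]]
bread 0.73 [188. 218.  49.  81.] [112. 162. 241.] [[ 395.4 -571.2   35. ]]
board 0.91 [325. 194.  94. 125.] [212. 145.  74.] [[ 441.5 -373.5   35. ]]
(455.05303955078125, -375.9546203613281) (130.1486053466797, 189.64869689941406) 71.24729919433594
t 21.2 pos [ 409.4 -370.4  252.2] shift [-0.96   0.341  3.303] turn [ 0.   -0.01  0.11] rows>= 4.0 q [-0.76  0.25  1.73 -0.    1.16 -1.92] F [0.4 0.4 0.1] w 88.0
```

```bash
python3 go.py 450.7 -375.3 90 71.5; python3 -m jog '[[-0.5,0.12,0.5,0,0,-0.4,1],[-0.47,0.12,0.8,0,0,-0.45,1],[0,0,0.8,0,0,0,1],[0,0,0.8,0,0,0,1],[0,0,0.8,0,0,0,1],[0,0,0,0,0,0,1],[0,0,0,0,0,0,1]]';python3 go.py 450.7 -375.3 -8 71.5
```

```text
t 21.2 pos [ 409.4 -370.4  252.2] shift [-0.999  0.295  4.053] turn [ 0.   -0.01 -0.8 ] rows>= 5.0 q [-0.76  0.25  1.73 -0.    1.16 -1.92] F [0.4 0.4 0.1] w 88.0
t: 21.9
ee_pos: [449.4, -377.1, 105.1]
orientation: [-0.498, -3.101, -0.0]
ft_force: [0.4, 0.7, 0.6]
width: 87.6
grasp_force: 0.0
t 21.9 pos [ 449.4 -377.1  105.1] shift [-0.018  0.052  2.826] turn [ 0.   -0.    0.04] rows>= 3.0 q [-0.72  0.48  1.78  0.    0.89 -1.97] F [0.4 0.7 0.6] w 87.6
```

```bash
python3 -m jog '[[-0.02,0.05,0.6,0,0,0,1],[0,0,0.7,0,0,0,1],[0,0,0.6,0,0,0,1],[0,0,0,0,0,0,1]]'; python3 -m jog '[[0,0,0.3,0,0,0,1],[0,0,0.3,0,0,0,1],[0,0,0.25,0,0,0,1],[0,0,0.1,0,0,0,1],[0,0,0,0,0,0,1],[0,0,0,0,0,0,1]]'
```

```text
t: 22.3
ee_pos: [450.5, -375.1, 28.1]
orientation: [-0.498, -3.1, -0.001]
ft_force: [-0.6, 0.4, 0.6]
width: 87.7
grasp_force: 0.0
t: 22.9
ee_pos: [451.2, -375.7, -9.5]
orientation: [0.498, 3.102, -0.0]
ft_force: [-0.8, -0.5, 0.1]
width: 87.4
grasp_force: 0.0
```

```bash
python3 -m jog '[[0,0,0,0,0,0,0],[0,0,0,0,0,0,0],[0,0,0,0,0,0,0],[0,0,0,0,0,0,0],[0,0,0,0,0,0,0],[0,0,0,0,0,0,0],[0,0,0,0,0,0,0],[0,0,0,0,0,0,0]]'
```

```text
t: 23.7
ee_pos: [451.2, -375.6, -9.5]
orientation: [0.498, 3.102, 0.0]
ft_force: [-0.1, 1.3, 2.0]
width: 52.1
grasp_force: 30.0
```

```bash
python3 -m jog '[[0,0,-0.3,0,0,0,0],[0,0,-0.7,0,0,0,0],[0,0,-1,0,0,0,0],[0,0,-1,0,0,0,0],[0,0,-1,0,0,0,0],[0,0,-1,0,0,0,0],[0,0,0,0,0,0,0]]'; python3 go.py 660.6 69 190 93.15
```

```text
t: 24.4
ee_pos: [453.8, -378.0, 197.0]
orientation: [0.496, 3.093, -0.009]
ft_force: [0.1, 0.2, -0.7]
width: 52.1
grasp_force: 30.0
t 24.4 pos [ 453.8 -378.   197. ] shift [-1.413 12.233  0.138] turn [-0.06  0.09 -3.56] rows>= 13.0 q [-0.71  0.36  1.71 -0.    1.06 -1.97] F [ 0.1  0.2 -0.7] w 52.1
```

```bash
python3 -m jog '[[-0.05,0.4,0,0,0,0,0],[-0.1,0.8,0,0,0,0,0],[-0.1,0.85,0,0,0,0,0],[-0.1,0.85,0,0,0,0,0],[-0.1,0.85,0,0,0,0,0],[-0.1,0.85,0,0,0,0,0],[-0.1,0.85,0,0,0,0,0],[-0.1,0.85,0,0,0,0,0],[-0.1,0.85,0,0,0,0,0],[-0.1,0.85,0,0,0,0,0],[-0.1,0.85,0,0,0,0,0],[-0.1,0.85,0,0,0,0,0],[-0.1,0.8,0,0,0,0,0],[-0.1,0.8,0,0,0,-0.5,0],[-0.08,0.5,0,0,0,-0.8,0],[0,0.1,0,0,0,-0.8,0],[0,0,0,0,0,-0.8,0],[0,0,0,0,0,-0.6,0],[0,0,0,0,0,0,0]]'; python3 go.py 660.6 69 100 93.15
python3 - <<'E'
from h import *
M=model("wrist"); im=optics.get_image("wrist"); save(im,"w7.png")
pv=np.array([577,131.5]); Rw=R.from_rotvec([0,0,.055]).as_matrix()[:2,:2]
print(pix("wrist",[[*(pv+Rw@q),100] for q in [(15,-119),(145,-119),(145,-15),(15,-15)]],M).round())
for d in optics.masks_of("bread","wrist"): print(d["conf"],np.round(d["extent"]))
s=optics.get_image("side"); q=pix("side",[[*(pv+Rw@q),100] for q in [(15,-119),(145,-119),(145,-15),(15,-15)]]); print(q.round())
for p in q: cv2.drawMarker(s,tuple(int(v) for v in p.round()),(0,255,255),0,4,1)
for p in pix("wrist",[[*(pv+Rw@q),100] for q in [(15,-119),(145,-119),(145,-15),(15,-15)]],M): cv2.drawMarker(im,tuple(int(v) for v in p.round()),(0,255,255),0,8,1)
save(np.hstack([cv2.resize(im,(400,250)),cv2.resize(s[120:270,170:410],(400,250),interpolation=cv2.INTER_CUBIC)]),"w7.png")
E
```

```text
t: 26.3
ee_pos: [651.0, 60.3, 188.0]
orientation: [0.078, -3.136, 0.0]
ft_force: [0.3, -0.8, -1.1]
width: 51.6
grasp_force: 30.0
t 26.3 pos [651.   60.3 188. ] shift [-0.258  0.205  2.199] turn [ 0.   -0.04 -0.05] rows>= 3.0 q [ 0.07  0.47  1.56  0.    1.11 -1.55] F [ 0.3 -0.8 -1.1] w 51.6
[[271. 142.]
 [278. 267.]
 [376. 266.]
 [383. 142.]]
0.93 [81. 32. 77. 64.]
0.88 [317. 263. 106. 206.]
[[289. 193.]
 [261. 174.]
 [238. 191.]
 [265. 212.]]
```

```bash
python3 -m jog '[[-0.13,0.1,0,0,0,0,0],[-0.13,0.1,0.4,0,0,0,0],[0,0,0.6,0,0,0,0],[0,0,0.6,0,0,0,0],[0,0,0.5,0,0,0,0],[0,0,0,0,0,0,0],[0,0,0,0,0,0,0]]'; python3 go.py 660.6 69 17 93.15
```

```text
t: 27.15
ee_pos: [662.7, 67.9, 105.6]
orientation: [0.076, -3.14, 0.0]
ft_force: [0.5, 0.1, -0.3]
width: 51.9
grasp_force: 30.0
t 27.15 pos [662.7  67.9 105.6] shift [0.049 0.03  2.216] turn [ 0.   -0.01 -0.07] rows>= 3.0 q [ 0.08  0.58  1.59  0.    0.97 -1.53] F [ 0.5  0.1 -0.3] w 51.9
```

```bash
python3 -m jog '[[0.05,0.03,0.2,0,0,0,0],[0,0,0.3,0,0,0,0],[0,0,0.25,0,0,0,0],[0,0,0.2,0,0,0,0],[0,0,0,0,0,0,0]]'; python3 -m jog '[[0,0,0.2,0,0,0,0],[0,0,0.2,0,0,0,0],[0,0,0.1,0,0,0,0],[0,0,0,0,0,0,0]]'; python3 go.py 660.6 69 17 93.15
```

```text
t: 27.65
ee_pos: [659.7, 68.7, 66.7]
orientation: [0.076, -3.138, 0.0]
ft_force: [-0.6, -0.3, -0.9]
width: 51.8
grasp_force: 30.0
t: 28.05
ee_pos: [660.2, 68.7, 47.5]
orientation: [0.076, -3.139, 0.0]
ft_force: [0.8, 0.3, -0.4]
width: 51.6
grasp_force: 30.0
t 28.05 pos [660.2  68.7  47.5] shift [-0.012  0.006  0.762] turn [-0.   -0.01 -0.06] rows>= 1.0 q [ 0.09  0.65  1.62 -0.    0.87 -1.53] F [ 0.8  0.3 -0.4] w 51.6
```

```bash
python3 -m jog '[[0,0,0.15,0,0,0,0],[0,0,0.15,0,0,0,0],[0,0,0.1,0,0,0,0],[0,0,0,0,0,0,0]]'; python3 -m jog '[[0,0,0.05,0,0,0,0],[0,0,0.05,0,0,0,0],[0,0,0,0,0,0,0]]';python3 -m jog '[[0,0,0.05,0,0,0,0],[0,0,0.05,0,0,0,0],[0,0,0,0,0,0,0]]'
```

```text
t: 28.45
ee_pos: [660.2, 68.8, 31.5]
orientation: [0.076, -3.139, 0.0]
ft_force: [-0.4, 0.1, -0.9]
width: 51.8
grasp_force: 30.0
t: 28.75
ee_pos: [660.7, 68.8, 28.2]
orientation: [0.076, -3.14, 0.0]
ft_force: [-0.4, -0.6, -1.0]
width: 51.9
grasp_force: 30.0
t: 29.05
ee_pos: [660.6, 68.8, 24.1]
orientation: [0.076, -3.14, 0.0]
ft_force: [0.8, -0.5, -0.9]
width: 52.2
grasp_force: 30.0
```

```bash
python3 -m jog '[[0,0,0.05,0,0,0,0],[0,0,0.05,0,0,0,0],[0,0,0,0,0,0,0]]';python3 -m jog '[[0,0,0.04,0,0,0,0],[0,0,0.04,0,0,0,0],[0,0,0,0,0,0,0]]'
```

```text
t: 29.35
ee_pos: [660.5, 68.8, 20.0]
orientation: [0.076, -3.14, 0.0]
ft_force: [-0.9, -0.6, -0.6]
width: 51.7
grasp_force: 30.0
t: 29.65
ee_pos: [660.6, 68.8, 16.9]
orientation: [0.076, -3.14, 0.0]
ft_force: [-0.5, 0.3, -0.3]
width: 51.8
grasp_force: 30.0
```

```bash
python3 -m jog '[[0,0,0,0,0,0,0.72],[0,0,0,0,0,0,0.72],[0,0,0,0,0,0,0.72],[0,0,0,0,0,0,0.72],[0,0,0,0,0,0,0.72]]'; python3 -m jog '[[0,0,-0.3,0,0,0,0.72],[0,0,-0.7,0,0,0,0.72],[0,0,-1,0,0,0,0.72],[0,0,-1,0,0,0,0.72],[0,0,-1,0,0,0,0.72],[0,0,-1,0,0,0,0.72],[0,0,-1,0,0,0,0.6],[0,0,0,0,0,0,0.5],[0,0,0,0,0,0,0.5],[0,0,0,0,0,0,0.5]]'
python3 - <<'E'
from fit import *
M=model("wrist"); im=optics.get_image("wrist"); save(im,"w8.png")
pv=np.array([577,131.5]); Rw=R.from_rotvec([0,0,.055]).as_matrix()[:2,:2]; pc=pv+Rw@[80,-67]
for d in optics.masks_of("bread","wrist"):
    m=d["pixels"]; p=world("wrist",d["extent"][:2],60,M)[0]; print(d["conf"],np.round(d["extent"]),im[m].mean(0).round(),p.round(1),(Rw.T@(p[:2]-pc)).round(1))
E
python3 lev.py
```

```text
t: 30.15
ee_pos: [660.9, 68.8, 17.3]
orientation: [-0.076, 3.14, 0.0]
ft_force: [-0.2, -0.1, 0.3]
width: 63.3
grasp_force: 0.0
t: 31.15
ee_pos: [659.8, 68.7, 256.2]
orientation: [0.076, -3.139, 0.0]
ft_force: [-0.8, -0.3, -0.3]
width: 43.8
grasp_force: 0.0
0.88 [117.  32.  62.  63.] [ 65. 175.  76.] [ 501.9 -173.    60. ] [-171.8 -232.9]
0.77 [318. 174.  40.  87.] [182. 115.  53.] [657.6  67.6  60. ] [-3.  -1.2]
scene (np.float64(89.85), np.float32(0.77))
side (np.float64(88.85), np.float32(0.87))
```

View pics/w8.png

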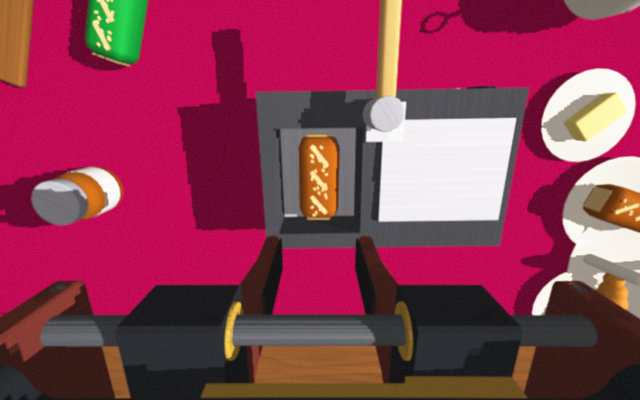

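The wrist view shows the bread lying flat, sesame side up, in the pocket at (318,175), with the shutter open and the lever pointing up from the boss at (385,115). Now closing.

```bash
python3 go.py 482.2 126.3 200 93.15; python3 -m jog '[[0.9,0.24,0,0,0,0,0.5],[0.9,0.24,0.2,0,0,0,0.5],[0.9,0.24,0.2,0,0,0,0.5],[0.9,0.24,0.2,0,0,0,0.5],[0.8,0.24,0.2,0,0,0,0.5],[0,0,0,0,0,0,0.5],[0,0,0,0,0,0,0.5]]'; python3 go.py 482.2 126.3 92 93.15
```

```text
t 31.35 pos [660.1  68.7 255.6] shift [4.368 1.652 1.402] turn [-0.   -0.02 -0.06] rows>= 5.0 q [ 0.09  0.42  1.48  0.    1.24 -1.53] F [ 0.2  0.3 -0.3] w 44.1
t: 32.05
ee_pos: [482.7, 108.4, 225.1]
orientation: [-0.077, 3.141, -0.0]
ft_force: [0.2, 1.1, 0.8]
width: 43.7
grasp_force: 0.0
t 32.05 pos [482.7 108.4 225.1] shift [-0.009  0.448  3.328] turn [-0.    0.   -0.06] rows>= 4.0 q [ 0.2   0.19  1.88 -0.    1.07 -1.42] F [0.2 1.1 0.8] w 43.7
```

```bash
python3 -m jog '[[0,0.25,0,0,0,0,0.5],[0,0.2,0.5,0,0,0,0.5],[0,0,0.7,0,0,0,0.5],[0,0,0.7,0,0,0,0.5],[0,0,0.7,0,0,0,0.5],[0,0,0.5,0,0,0,0.5],[0,0,0.2,0,0,0,0.5],[0,0,0,0,0,0,0.5]]'; python3 -m jog '[[-0.013,0.248,0,0,0,1,0.5],[-0.013,0.248,0,0,0,1,0.5],[-0.013,0.248,0,0,0,1,0.5],[-0.013,0.248,0,0,0,1,0.5],[-0.013,0.248,0,0,0,1,0.5],[0,0,0,0,0,0,0.5]]'; python3 lev.py; python3 go.py 482 126 92 93.15
```

```text
t: 32.85
ee_pos: [482.1, 126.4, 92.2]
orientation: [0.076, -3.139, 0.0]
ft_force: [0.1, -0.0, 0.8]
width: 44.0
grasp_force: 0.0
t: 33.45
ee_pos: [494.1, 175.5, 94.6]
orientation: [0.739, 3.051, 0.003]
ft_force: [-0.3, -0.3, 0.3]
width: 43.7
grasp_force: 0.0
scene (np.float64(62.849999999999994), np.float32(0.56))
side (np.float64(64.85), np.float32(0.51))
t 33.55 pos [493.  174.5  94. ] shift [-0.307 -1.204  0.049] turn [ 0.01  0.01 -5.03] rows>= 2.0 q [ 0.32  0.42  1.92  0.    0.8  -0.78] F [-0.6 -1.4  0.3] w 43.8
```

```bash
python3 -m jog '[[-0.013,0.248,0,0,0,1,0.5],[-0.013,0.248,0,0,0,1,0.5],[-0.013,0.248,0,0,0,1,0.5],[-0.013,0.248,0,0,0,1,0.5],[-0.013,0.248,0,0,0,1,0.5],[-0.013,0.248,0,0,0,1,0.5],[-0.013,0.248,0,0,0,1,0.5],[-0.013,0.248,0,0,0,1,0.5],[-0.013,0.248,0,0,0,1,0.5],[-0.013,0.248,0,0,0,1,0.5],[0,0.1,0,0,0,0,0.5],[0,0.1,0,0,0,0,0.5],[0,0,0,0,0,0,0.5]]'; python3 lev.py; python3 go.py 571.8 226.4 92 3.15
```

```text
t: 34.85
ee_pos: [580.4, 225.7, 93.3]
orientation: [2.164, 2.277, 0.001]
ft_force: [-0.1, -0.1, -0.5]
width: 43.6
grasp_force: 0.0
scene (np.float64(3.8499999999999943), np.float32(0.66))
side (np.float64(2.8499999999999943), np.float32(0.24))
t 34.95 pos [580.  225.8  93.3] shift [ 0.026 -0.203  0.032] turn [ 0.    0.   -0.05] rows>= 1.0 q [ 0.35  0.54  1.7  -0.    0.9   0.3 ] F [-0.3 -0.3  0.2] w 44.0
```

Finger face at 558, lever should end at 564, so about 6 mm more to the stop.

```bash
python3 -m jog '[[0,0.06,0,0,0,0,0.5],[0,0.06,0,0,0,0,0.5],[0,0,0,0,0,0,0.5]]'; python3 -m jog '[[0,0.04,0,0,0,0,0.5],[0,0,0,0,0,0,0.5]]'; python3 -m jog '[[0,0.04,0,0,0,0,0.5],[0,0,0,0,0,0,0.5]]'
```

```text
t: 35.25
ee_pos: [585.1, 226.3, 93.2]
orientation: [2.167, 2.275, 0.0]
ft_force: [-0.2, 0.5, -0.5]
width: 44.0
grasp_force: 0.1
t: 35.45
ee_pos: [585.6, 226.3, 93.1]
orientation: [-2.166, -2.274, 0.002]
ft_force: [-4.7, 1.9, 3.1]
width: 44.0
grasp_force: 2.1
t: 35.65
ee_pos: [585.6, 226.2, 93.0]
orientation: [-2.165, -2.272, 0.006]
ft_force: [-9.8, 0.4, 6.7]
width: 43.8
grasp_force: 4.9
```

```bash
python3 -m jog '[[0,-0.2,0,0,0,0,0.5],[0,-0.15,0,0,0,0,0.5],[0,0,-0.5,0,0,0,0.5],[0,0,-0.9,0,0,0,0.5],[0,0,-1,0,0,0,0.5],[0,0,-1,0,0,0,0.5],[0,0,-1,0,0,0,0.5],[0,0,0,0,0,0,0.5],[0,0,0,0,0,0,0.5],[0,0,0,0,0,0,0.5]]'; python3 lev.py
```

```text
t: 36.65
ee_pos: [573.2, 225.3, 267.8]
orientation: [-2.167, -2.274, 0.003]
ft_force: [0.4, 0.1, -0.0]
width: 43.8
grasp_force: 0.0
scene (np.float64(0.8499999999999943), np.float32(0.62))
side (np.float64(-0.15000000000000568), np.float32(0.82))
```

Both cameras put the shutter within 1° of its closed stop, and the robot is clear of everything. Handing in.

```bash
python3 -c "
from workcell import ctrl
print(ctrl.close_job())"
```

```text
the job is handed in; nothing more can be done
None
```

The bread lies flat and right way up in the warmer's pocket, the shutter is closed to within about 1° of its stop, and the job was handed in at about 37 s (no verdict came back); I didn't re-measure the pot, jar or dish, but the arm never worked near them.

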